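# Slide the crate of kiln props into its bay

### The job

Slide the heavy crate of kiln props that stands out on the bench across into the free taped bay, until it is flush against the steel rail and it stands square between the two yellow tape lines. Push it with the fingertips low down, on its dark bottom board only, so that it slides upright: do not let it tip, do not lift it, and do not touch its upper part. Leave the other crate, the mugs and the glazing things where they are.

Things in the scene. Friction and masses are not known exactly. Their poses are not given: they have to be found in the camera images.
- crate: The crate to push, tall, narrow, about 2 kg. Bottom board, dark hardwood: 90 mm deep (its x), 160 mm wide (its y), from the bench up to 60 mm. Origin: centre of its underside; z up, +x towards the rail. Starts 10 to 15 cm short of home, up to 25 mm off to one side and 15 degrees askew. Friction about 0.6: 8 to 16 N slide it; pushed along x higher than about 65 mm it begins to tip.
- crate_upper: Upper part of that crate, fixed on its bottom board; not to be touched: pale slats, set back 4 mm all round from the board, 60 to 175 mm above the bench, and kiln props (cream tubes) standing out of it up to 225 mm. Origin on the crate's axis, 60 mm above the bench, axes as the crate's.
- bay: The free bay, marked on the bench by yellow tape, open on the side away from the rail. Origin on the bench at the foot of the rail's front face, midway between the tape lines; +x (the way to push, to the robot's left) square to the rail, y along it. The lines run along x, inner edges at y = -100 and +100 mm. A crate fully home has its origin at x = -45 mm, y = 0 and its axes along the bay's.
- rail: Steel angle rail fixed across the left half of the bench, running away from the robot, 480 mm long, 45 mm high, its front face at its own x = 0; origin at the foot of that face, in the middle of its length. Two bays lie side by side before it, centred 107 mm to either side of its middle; which one is free varies.
- other_crate: A second crate of the same size and make, standing home in the other bay, with shorter props (to 215 mm); origin at the centre of its underside. Leave it alone.
- mug0: An unglazed cream mug, 82 mm across, 92 mm tall, handle to its own +y; origin at the centre of its underside. Leave it alone. On the ware board (a 12 mm wooden board on the left of the bench).
- mug1: An unglazed cream mug, 82 mm across, 92 mm tall, handle to its own +y; origin at the centre of its underside. Leave it alone. On the ware board.
- mug2: An unglazed cream mug, 82 mm across, 92 mm tall, handle to its own +y; origin at the centre of its underside. Leave it alone. On the ware board.
- mug3: An unglazed cream mug, 82 mm across, 92 mm tall, handle to its own +y; origin at the centre of its underside. Leave it alone. It stands on the bench before the other crate, on the side away from the rail.
- jug: White plastic measuring jug, 104 mm across, 130 mm tall, handle to its +y, on the right of the bench; origin at the centre of its underside. Leave it alone.
- squeeze_bottle: Pink squeeze bottle with a white nozzle, 54 mm across, 200 mm tall, on the right; origin at the centre of its underside. Leave it alone.
- brush: Glaze brush lying on the right of the bench; origin at the underside of its middle. Leave it alone.

How it is judged:
At the end, for the whole second after the job is handed in: The crate stands upright and at rest on the bench with its rail side within 10 mm of the rail, square to it within 3.4 degrees, and within 23 mm of the middle of the free bay (x of crate in the frame of bay between -0.055 and -0.035 m and y of crate in the frame of bay between -0.023 and 0.023 m and angle between the x axis of crate and the x axis of bay, either way round below 0.06 rad and angle between crate's own z axis and vertical below 0.03 rad and height (world z) of crate below 0.005 m and linear speed of crate below 0.01 m/s); the robot touches nothing.
It fails at once if the crate is tipped more than 7 degrees (angle between crate's own z axis and vertical above 0.12 rad).
It fails at once if the crate is lifted off the bench (height (world z) of crate above 0.012 m).
It fails at once if the upper part of the crate is touched with more than 3 N (contact force between any of the fingers, the arm and crate_upper above 3 N).
It fails at once if the crate is pushed with more than 3 N by a part of the robot other than the fingers (contact force between the arm and crate above 3 N).
It fails at once if the other crate, a mug, the jug, the bottle or the brush is displaced (12 mm for the crate, 15 mm for the rest, 20 mm for the brush) (distance of other_crate from where it was at the start of the episode above 0.012 m or distance of any of mug0, mug1, mug2, mug3, jug, squeeze_bottle from where it was at the start of the episode above 0.015 m or distance of brush from where it was at the start of the episode above 0.02 m).
It also fails if it takes over 58 s, if anything falls off the work surface, if the arm or the gripper's body presses on something with over 40 N, if the wrist force passes 120 N, or if a joint passes its speed limit or range.

### The arm

A 6-joint arm with a two-finger parallel gripper is mounted at the origin on the work surface. World frame = base frame: x ahead of the robot, y to its left, z up, the work surface at z = 0. Lengths are in m, angles in rad, forces in N, time in s.
With the tool pointing down it reaches from about 0.35 to 0.85 m from the base axis. Payload 8.1 kg.
Tool frame: the origin (TCP) lies at the very end of the fingers, on their centre line; the grasp point (between the pads) lies 19 mm behind it (robot.pinch_z is the distance from the TCP to the grasp point, in m); y points along the fingers, x is the direction in which the jaws open and shut, and the axes are right-handed (so a half turn about y gives the same grasp; the last joint's range is limited). The gripper opens to 93 mm and grips with 3 to 60 N. Pads are 15 mm wide; open, the fingers measure 128 mm over their backs; the gripper's body (75 mm by 188 mm) begins 65 mm behind the grasp point.
Start: joints at [-1.424, 0.13, 1.488, -0, 1.523, -0.085], TCP at [0.138, -0.584, 0.219] pointing down, gripper open.
Joint ranges: [-2.96, 2.96], [-0.89, 2.26], [0.02, 2.5], [-1.34, 4.48], [0, 2.73], [-2.66, 2.66]. Speed limits (rad/s): [2.39, 2.39, 2.79, 3.14, 3.14, 3.14].

### API

Orientations are given as a rotation vector (axis times angle).
In Python, from plant import robot gives the robot as it stands.
- The arm moves only by the shell command python3 -m inch 'ROWS' [FORCE]. ROWS is JSON, a list of rows, each a list of 5 numbers: the closure, from -1 (fully open) to 1 (shut), then the shift along the world's x, y, z in m, then the turn about the world's z in rad. A call has 1 to 8 rows; each row is the pose to reach, as a shift and turn from the pose measured when the call began; what a row does not reach only later rows make up. A row lasts 1/8 s, in which the tool goes at most 62.5 mm and 10.7 degrees, less where a joint would pass 70% of its speed; a pose out of reach is approached as far as the arm can. A call with a gripper value outside its range is refused whole. The fingers move at their own pace and stop on an object; FORCE is the grip in N (left out, the last holds). Time passes only in rows, so rows that repeat a pose let the fingers close. It gives the time, the measured TCP pose, the force and the opening at its end, in the units of the state.
- robot.read_state(): the state, without advancing time (a new reading comes with each control period).
- robot.read_camera(name): name is "side" or "top"; returns a dict with "color" (384x512x3 uint8, red, green, blue), "mtx" (3x3 intrinsics, pixels), "dist_coeffs" ([k1, k2, p1, p2, k3] as OpenCV has them; the pictures are not rectified), "R" (3x3) and "t" (3): a world point X has camera coordinates R X + t. Camera axes: x right, y down, z forward; pixel columns grow to the right and rows downward; lengths in m; the calibration is good to about 2 mm. A picture is of the moment at which its call begins. There is no depth.
- robot.close_job(): hands the job in, once; it reports no verdict.
The state is a dict: "t": time; "q": joint angles; "dq": joint speeds; "joint_torque": joint torques, N m; "tool_pos": TCP position; "orientation": TCP orientation; "force": force on the tool from outside, world axes, zero at the start; "wrist_torque": the same for the moment, N m; "opening": finger opening in m.
Only numpy, scipy, OpenCV 4.12 (cv2) and the standard library are available. Lean on these libraries where they do the work, as an engineer would, in place of code of your own. Each camera call takes 0.05 s, during which the arm holds its last target. There are 200 camera calls.

## Working session

There is one attempt and no reset: what is moved stays moved. The work goes in short steps, Python scripts to look and compute and a shell command to move; the robot and the scene stay as the last step left them, time stands still between calls to the robot, and variables do not carry over. Pictures are saved under pics/ and viewed, about 8 in all and at most 12, crops included, and the job is handed in when it is done.

```bash
mkdir -p pics; cat > h.py <<'E'
import numpy as np, cv2
from plant import robot
def cam(n): return robot.read_camera(n)
def save(c,f): cv2.imwrite('pics/'+f,c['color'][:,:,::-1])
def ray(c,uv,z):
    uv=np.array(uv,float).reshape(-1,1,2)
    n=cv2.undistortPoints(uv,c['mtx'],np.array(c['dist_coeffs'])).reshape(-1,2)
    R=np.array(c['R']);t=np.array(c['t']);o=-R.T@t
    d=np.c_[n,np.ones(len(n))]@R
    return o+d*((z-o[2])/d[:,2])[:,None]
def proj(c,X):
    return cv2.projectPoints(np.array(X,float).reshape(-1,3),cv2.Rodrigues(np.array(c['R']))[0],np.array(c['t']),c['mtx'],np.array(c['dist_coeffs']))[0].reshape(-1,2)
E
python3 - <<'E'
from h import *
for n in('top','side'):
    c=cam(n);save(c,n+'0.png');np.save(n+'0.npy',c,allow_pickle=True)
    print(n,-np.array(c['R']).T@c['t'],np.array(c['R'])[2])
print(robot.read_state())
E
```

```text
top [0.34430048 0.00792163 1.38964885] [ 0.16075475  0.01754371 -0.98683845]
side [ 0.92178516 -0.90201012  1.12614151] [-0.25740862  0.63187402 -0.73107868]
{'t': 0.1, 'q': array([-1.42439902e+00,  1.31088556e-01,  1.48916896e+00,  1.12284780e-05,
        1.52301663e+00, -8.53782147e-02]), 'dq': array([-0.0005721 , -0.00136433, -0.0019581 ,  0.00051601, -0.00123293,
        0.00076212]), 'joint_torque': array([ 1.74177476e-03, -5.61342359e+01, -4.93095767e+01,  7.71908741e-02,
        2.91979912e-02, -7.26333724e-05]), 'tool_pos': array([ 0.13778604, -0.58343069,  0.2176914 ]), 'orientation': array([-1.30876163,  1.03761327, -1.03558046]), 'force': array([ 0.7526249 , -1.11703168, -0.89137627]), 'wrist_torque': array([-0.01255781,  0.01286742, -0.01154786]), 'opening': 0.09323662407577571}
```

View pics/top0.png

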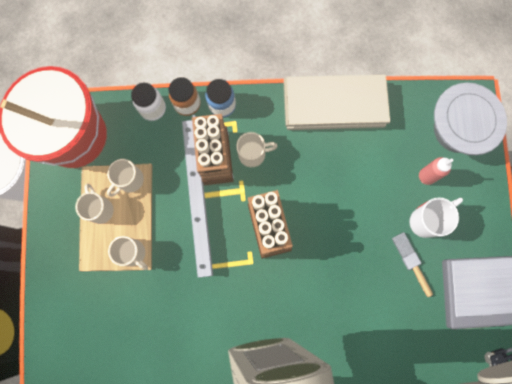

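View pics/side0.png

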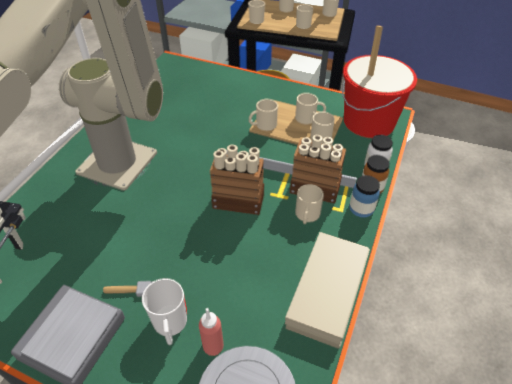

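The top view shows the loose crate at about (270,222), the free bay between the tapes at about (225,190) and (235,262), and the rail from (187,125) to (203,272). The other crate is at (212,148) with mug3 at (252,148). I'll zoom in for pixel measurements.

```bash
python3 - <<'E'
from h import *
from scipy.spatial.transform import Rotation as Ro
print(Ro.from_rotvec(robot.read_state()['orientation']).as_matrix().round(3))
T=np.load('top0.npy',allow_pickle=True).item();S=np.load('side0.npy',allow_pickle=True).item()
a=cv2.resize(T['color'][110:290,170:310],None,fx=3.3,fy=3.3,interpolation=cv2.INTER_CUBIC)
b=cv2.resize(S['color'][135:225,195:360],None,fx=4.8,fy=4.8,interpolation=cv2.INTER_CUBIC)
cv2.imwrite('pics/c1.png',a[:,:,::-1]);cv2.imwrite('pics/c2.png',b[:,:,::-1]);print(a.shape,b.shape)
for n,c in(('top',T),('side',S)):
    h=cv2.cvtColor(c['color'],cv2.COLOR_RGB2HSV)
    m=cv2.inRange(h,(20,120,120),(35,255,255))
    k,l,st,_=cv2.connectedComponentsWithStats(m)
    for i in range(1,k):
        if st[i,4]>25:
            ys,xs=np.where(l==i);r=cv2.minAreaRect(np.c_[xs,ys].astype(np.float32))
            print(n,st[i],ray(c,cv2.boxPoints(r),0)[:,:2].round(3).tolist())
E
```

```text
[[ 0.23  -0.     0.973]
 [-0.973  0.002  0.23 ]
 [-0.002 -1.     0.   ]]
(594, 462, 3) (432, 792, 3)
top [224 122  13  10  71] [[0.824, 0.123], [0.822, 0.086], [0.793, 0.086], [0.795, 0.123]]
top [205 181  40  20 241] [[0.64, 0.183], [0.636, 0.065], [0.578, 0.067], [0.581, 0.184]]
top [213 252  40  16 192] [[0.407, 0.167], [0.423, 0.051], [0.39, 0.046], [0.375, 0.162]]
top [  0 311  14  42 429] [[0.132, 0.825], [0.257, 0.826], [0.257, 0.782], [0.134, 0.781]]
side [262  70  27   8  35] [[0.257, 0.78], [0.251, 0.807], [0.383, 0.797], [0.388, 0.77]]
side [270 173  19  26 165] [[0.579, 0.055], [0.539, 0.17], [0.597, 0.19], [0.634, 0.075]]
side [332 186  16  26 121] [[0.787, 0.088], [0.802, 0.207], [0.836, 0.195], [0.82, 0.077]]
```

View pics/c1.png

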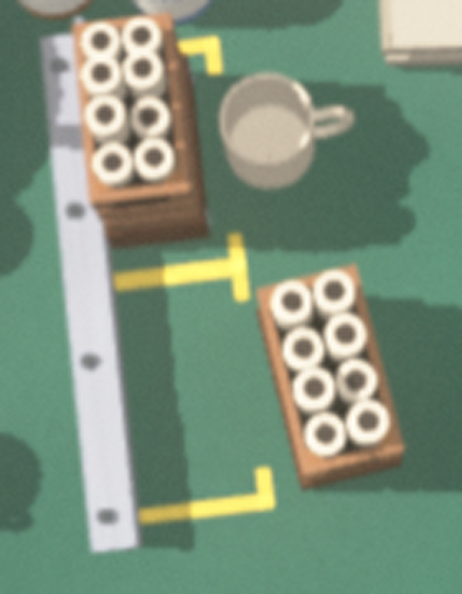

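View pics/c2.png

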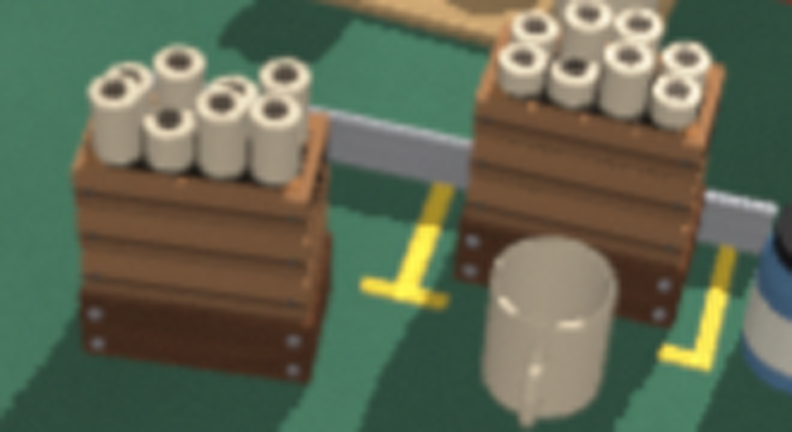

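```bash
python3 - <<'E'
from h import *
T=np.load('top0.npy',allow_pickle=True).item();S=np.load('side0.npy',allow_pickle=True).item()
tp=lambda P:(np.array(P,float)+.5)/3.3-.5+[170,110]
sp=lambda P:(np.array(P,float)+.5)/4.8-.5+[195,135]
def show(n,p): print(n,p[:,:2].round(4).tolist())
show('rim .175 top',ray(T,tp([(258,289),(356,266),(402,449),(301,475)]),.175))
show('rim .175 side',ray(S,sp([(75,168),(318,204),(328,118)]),.175))
show('board bottom side (near-robot corner, far corner)',ray(S,sp([(84,350),(309,381)]),0))
show('board top .06 side',ray(S,sp([(82,290),(316,320)]),.06))
show('rail topedge .045',ray(T,tp([(103,210),(137,545),(91,549)]),.045))
show('rail z0',ray(T,tp([(110,245),(137,545)]),0))
show('rail side top, foot',np.r_[ray(S,sp([(335,109),(470,145)]),.045),ray(S,sp([(330,145),(465,182)]),0)])
show('tape far/near centre',ray(T,tp([(117,282),(232,267),(142,517),(257,502)]),0))
show('tape side far centre',ray(S,sp([(442,190),(405,285)]),0))
E
```

```text
rim .175 top [[0.5553, 0.0492], [0.5713, -0.029], [0.4252, -0.0597], [0.4074, 0.0196]]
rim .175 side [[0.4242, -0.0574], [0.5779, -0.0276], [0.5544, 0.0474]]
board bottom side (near-robot corner, far corner) [[0.4189, -0.0608], [0.573, -0.0264]]
board top .06 side [[0.4208, -0.0584], [0.5759, -0.0225]]
rail topedge .045 [[0.6535, 0.1896], [0.3581, 0.1635], [0.3556, 0.2033]]
rail z0 [[0.6309, 0.1895], [0.3585, 0.1687]]
rail side top, foot [[0.5054, 0.1882], [0.6102, 0.1906], [0.4994, 0.1949], [0.607, 0.197]]
tape far/near centre [[0.5963, 0.1834], [0.6067, 0.0783], [0.3832, 0.1638], [0.3937, 0.0611]]
tape side far centre [[0.594, 0.1825], [0.6023, 0.0823]]
```

```bash
python3 -m inch '[[-1,0.04,0.04,0.03,0],[-1,0.08,0.08,0.06,0],[-1,0.12,0.13,0.06,0],[-1,0.16,0.18,0.06,0],[-1,0.2,0.23,0.06,0],[-1,0.22,0.27,0.06,0],[-1,0.22,0.29,0.06,0],[-1,0.22,0.29,0.06,0]]'
python3 - <<'E'
from h import *
a=cam('top');b=cam('side');p=robot.read_state()['tool_pos'];print(p,robot.read_state()['q'])
ua=proj(a,p+[0,0,.1])[0];ub=proj(b,p+[0,0,.08])[0];print(ua,ub,proj(a,p),proj(b,p))
def crop(c,u,w,h,f):
    x=int(np.clip(u[0]-w/2,0,512-w));y=int(np.clip(u[1]-h/2,0,384-h));print(x,y)
    return cv2.resize(c['color'][y:y+h,x:x+w],None,fx=f,fy=f,interpolation=cv2.INTER_CUBIC)
im=np.hstack([crop(a,ua,130,190,3),crop(b,ub,130,190,3)])
cv2.imwrite('pics/g1.png',im[:,:,::-1])
E
```

```text
t: 1.1
tool_pos: [0.3577, -0.2927, 0.2777]
orientation: [-1.31, 1.036, -1.034]
force: [0.7, -0.4, 0.6]
opening: 0.0931
[ 0.3572803  -0.29426693  0.27764417] [-8.00157823e-01 -2.63311048e-01  1.75805925e+00  4.04028213e-04
  1.64792000e+00  5.39426793e-01]
[406.56837451 267.01806797] [137.34085187 171.37529278] [[394.20538985 268.08392684]] [[143.19045154 193.44349937]]
341 172
72 76
```

View pics/g1.png

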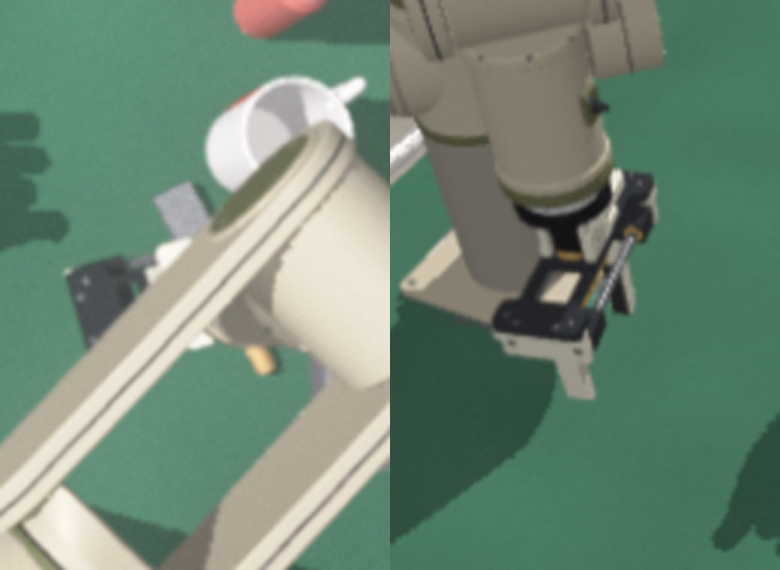

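```bash
python3 - <<'E'
from h import *
from scipy.spatial.transform import Rotation as Ro
s=robot.read_state();p=s['tool_pos'];R=Ro.from_rotvec(s['orientation']).as_matrix();b=cam('side')
f=lambda x,y,z:((proj(b,p+R@[x,-y,z])[0]-[72,76])*3+[390,0]).round(0).tolist()
for h in(0,.03,.084,.11,.13):print(h,[f(x,h,z) for x,z in((-.094,-.0375),(-.094,.0375),(.094,.0375),(.094,-.0375))],'finger',[f(x,h,z) for x,z in((.047,-.0075),(.047,.0075),(.064,.0075),(.064,-.0075))])
E
```

```text
0 [[598.0, 272.0], [677.0, 282.0], [610.0, 442.0], [522.0, 430.0]] finger [[577.0, 392.0], [594.0, 394.0], [587.0, 410.0], [570.0, 407.0]]
0.03 [[592.0, 248.0], [673.0, 258.0], [603.0, 419.0], [514.0, 407.0]] finger [[570.0, 368.0], [587.0, 370.0], [580.0, 386.0], [562.0, 384.0]]
0.084 [[581.0, 203.0], [664.0, 212.0], [590.0, 374.0], [498.0, 361.0]] finger [[556.0, 323.0], [574.0, 325.0], [566.0, 340.0], [548.0, 338.0]]
0.11 [[575.0, 180.0], [659.0, 189.0], [583.0, 351.0], [490.0, 338.0]] finger [[549.0, 300.0], [567.0, 302.0], [560.0, 317.0], [541.0, 315.0]]
0.13 [[571.0, 161.0], [656.0, 170.0], [578.0, 332.0], [483.0, 320.0]] finger [[544.0, 281.0], [562.0, 284.0], [554.0, 299.0], [536.0, 297.0]]
```

The gripper body overhangs the fingertips by about 30 mm all round, from about 85 mm above the tips. A vertical tool would therefore hit the upper part of the crate before the tips reach the board, so the tool has to lean. Moves are relative to the measured pose, so an out-of-reach target may leave the tool tilted. I'll try that away from everything, up high.

```bash
python3 -m inch '[[-1,0.03,-0.04,0.04,0],[-1,0.06,-0.08,0.08,0],[-1,0.09,-0.13,0.1,0],[-1,0.12,-0.18,0.1,0],[-1,0.15,-0.23,0.1,0],[-1,0.18,-0.28,0.1,0],[-1,0.22,-0.33,0.1,0],[-1,0.26,-0.38,0.1,0]]'; python3 -m inch '[[-1,0.03,-0.04,0,0],[-1,0.06,-0.08,0,0],[-1,0.09,-0.13,0,0],[-1,0.12,-0.18,0,0]]'
cat >> h.py <<'E'
from scipy.spatial.transform import Rotation as Ro
def st():
    s=robot.read_state();R=Ro.from_rotvec(s['orientation']).as_matrix()
    print('t',round(s['t'],2),'pos',s['tool_pos'].round(4),'r',np.hypot(*s['tool_pos'][:2]).round(3),'finger',R[:,1].round(3),'jaw',R[:,0].round(3),'q',s['q'].round(3),'F',s['force'].round(1))
    return s,R
E
python3 -c "from h import *;st()"
```

```text
t: 2.25
tool_pos: [0.5647, -0.6161, 0.3609]
orientation: [-1.313, 1.016, -1.065]
force: [41.3, -48.4, 37.5]
opening: 0.0931
t: 2.75
tool_pos: [0.5809, -0.6634, 0.3135]
orientation: [-1.323, 0.967, -1.116]
force: [-0.0, -0.4, 0.0]
opening: 0.0929
t 2.75 pos [ 0.5809 -0.6634  0.3135] r 0.882 finger [ 0.06  -0.068 -0.996] jaw [ 0.223 -0.972  0.08 ] q [-0.912  1.077  0.022  0.007  1.952  0.434] F [-0.  -0.4  0. ]
```

It does lean outward. I'll continue gently, because the force spiked at the end stop.

```bash
python3 -m inch '[[-1,0.01,-0.01,0.01,0],[-1,0.02,-0.03,0.02,0],[-1,0.03,-0.04,0.03,0],[-1,0.04,-0.06,0.03,0],[-1,0.06,-0.07,0.03,0],[-1,0.07,-0.09,0.03,0],[-1,0.08,-0.1,0.03,0],[-1,0.09,-0.11,0.03,0]]'; python3 -c "from h import *;st()"
```

```text
t: 3.75
tool_pos: [0.597, -0.6889, 0.3]
orientation: [-1.333, 0.917, -1.167]
force: [0.3, 0.2, -0.1]
opening: 0.0929
t 3.75 pos [ 0.597  -0.6889  0.3   ] r 0.912 finger [ 0.1   -0.113 -0.988] jaw [ 0.219 -0.967  0.133] q [-0.917  1.096  0.023  0.011  1.871  0.43 ] F [ 0.3  0.2 -0.1]
```

```bash
python3 -m inch '[[-1,0.03,-0.04,0.01,0],[-1,0.07,-0.08,0.02,0],[-1,0.1,-0.12,0.02,0],[-1,0.14,-0.16,0.02,0],[-1,0.17,-0.2,0.02,0],[-1,0.2,-0.24,0.02,0],[-1,0.24,-0.28,0.02,0],[-1,0.27,-0.32,0.02,0]]'; python3 -c "from h import *;st()"
```

```text
t: 4.75
tool_pos: [0.6261, -0.726, 0.2399]
orientation: [-1.342, 0.865, -1.219]
force: [0.0, 0.7, -0.4]
opening: 0.0927
t 4.75 pos [ 0.6261 -0.726   0.2399] r 0.959 finger [ 0.14  -0.16  -0.977] jaw [ 0.212 -0.959  0.187] q [-0.918  1.17   0.023  0.014  1.734  0.429] F [ 0.   0.7 -0.4]
```

```bash
for i in 1 ; do python3 -m inch '[[-1,0.03,-0.04,0.03,0],[-1,0.07,-0.08,0.06,0],[-1,0.1,-0.12,0.1,0],[-1,0.14,-0.16,0.12,0],[-1,0.17,-0.2,0.15,0],[-1,0.2,-0.24,0.15,0],[-1,0.24,-0.28,0.15,0],[-1,0.27,-0.32,0.15,0]]'; done; python3 -c "from h import *;st()"; python3 -m inch '[[-1,0.03,-0.04,0.03,0],[-1,0.07,-0.08,0.06,0],[-1,0.1,-0.12,0.1,0],[-1,0.14,-0.16,0.12,0],[-1,0.17,-0.2,0.15,0],[-1,0.2,-0.24,0.15,0],[-1,0.24,-0.28,0.15,0],[-1,0.27,-0.32,0.15,0]]';  python3 -c "from h import *;st()"
```

```text
t: 5.75
tool_pos: [0.6342, -0.7378, 0.2706]
orientation: [-1.35, 0.811, -1.269]
force: [-0.0, -0.9, 0.2]
opening: 0.0929
t 5.75 pos [ 0.6342 -0.7378  0.2706] r 0.973 finger [ 0.179 -0.206 -0.962] jaw [ 0.203 -0.949  0.241] q [-0.921  1.141  0.024  0.018  1.701  0.428] F [-0.  -0.9  0.2]
t: 6.75
tool_pos: [0.6435, -0.7506, 0.2959]
orientation: [-1.358, 0.757, -1.319]
force: [0.2, -0.8, 0.4]
opening: 0.0932
t 6.75 pos [ 0.6435 -0.7506  0.2959] r 0.989 finger [ 0.218 -0.251 -0.943] jaw [ 0.192 -0.936  0.294] q [-0.922  1.12   0.024  0.022  1.659  0.427] F [ 0.2 -0.8  0.4]
```

```bash
python3 -m inch '[[-1,-0.02,0.03,0.01,-0.1],[-1,-0.05,0.06,0.02,-0.25],[-1,-0.08,0.1,0.03,-0.43],[-1,-0.12,0.13,0.04,-0.6],[-1,-0.15,0.17,0.05,-0.78],[-1,-0.17,0.2,0.05,-0.95],[-1,-0.19,0.22,0.05,-1.13],[-1,-0.19,0.22,0.05,-1.3]]'; python3 -m inch '[[-1,0,0,0,-0.18],[-1,0,0,0,-0.36],[-1,0,0,0,-0.5],[-1,0,0,0,-0.57],[-1,0,0,0,-0.57]]'; python3 -c "from h import *;st()"
```

```text
t: 7.75
tool_pos: [0.4528, -0.529, 0.3464]
orientation: [-0.781, 1.771, -2.252]
force: [0.3, 0.1, -0.8]
opening: 0.0927
t: 8.38
tool_pos: [0.4528, -0.5293, 0.3451]
orientation: [0.246, -1.872, 2.175]
force: [1.3, -0.3, -0.6]
opening: 0.0931
t 8.38 pos [ 0.4528 -0.5293  0.3451] r 0.697 finger [-0.305 -0.136 -0.943] jaw [-0.952  0.086  0.295] q [-0.769  0.533  0.811 -0.334  1.911  2.343] F [ 1.3 -0.3 -0.6]
```

```bash
python3 -m inch '[[-1,0.01,-0.01,0.01,0],[-1,0.02,-0.02,0.02,0],[-1,0.03,-0.035,0.03,0],[-1,0.05,-0.06,0.04,0],[-1,0.08,-0.09,0.06,0],[-1,0.11,-0.13,0.08,0],[-1,0.15,-0.17,0.1,0],[-1,0.19,-0.22,0.12,0]]'; python3 -c "from h import *;st()";python3 -m inch '[[-1,0.03,-0.04,0.03,0],[-1,0.07,-0.08,0.06,0],[-1,0.1,-0.12,0.1,0],[-1,0.14,-0.16,0.12,0],[-1,0.17,-0.2,0.15,0],[-1,0.2,-0.24,0.15,0],[-1,0.24,-0.28,0.15,0],[-1,0.27,-0.32,0.15,0]]';  python3 -c "from h import *;st()"
```

```text
t: 9.38
tool_pos: [0.5106, -0.6189, 0.3851]
orientation: [0.218, -1.844, 2.245]
force: [0.0, 0.1, -0.4]
opening: 0.0929
t 9.38 pos [ 0.5106 -0.6189  0.3851] r 0.802 finger [-0.268 -0.183 -0.946] jaw [-0.963  0.081  0.257] q [-0.794  1.014  0.022 -0.387  2.131  2.201] F [ 0.   0.1 -0.4]
t: 10.38
tool_pos: [0.5073, -0.6559, 0.3817]
orientation: [0.194, -1.815, 2.31]
force: [-0.6, 0.1, -0.5]
opening: 0.093
t 10.38 pos [ 0.5073 -0.6559  0.3817] r 0.829 finger [-0.235 -0.228 -0.945] jaw [-0.972  0.074  0.224] q [-0.825  1.018  0.023 -0.38   2.06   2.177] F [-0.6  0.1 -0.5]
```

```bash
python3 -m inch '[[-1,0.04,-0.04,0.02,0],[-1,0.08,-0.09,0.04,0],[-1,0.12,-0.13,0.06,0],[-1,0.16,-0.18,0.08,0],[-1,0.2,-0.22,0.1,0],[-1,0.24,-0.27,0.12,0],[-1,0.28,-0.31,0.14,0],[-1,0.32,-0.36,0.16,0]]' >/dev/null; python3 -c "from h import *;st()";python3 -m inch '[[-1,0.04,-0.04,0.02,0],[-1,0.08,-0.09,0.04,0],[-1,0.12,-0.13,0.06,0],[-1,0.16,-0.18,0.08,0],[-1,0.2,-0.22,0.1,0],[-1,0.24,-0.27,0.12,0],[-1,0.28,-0.31,0.14,0],[-1,0.32,-0.36,0.16,0]]' >/dev/null;  python3 -c "from h import *;st()"; python3 -m inch '[[-1,0.04,-0.04,0.02,0],[-1,0.08,-0.09,0.04,0],[-1,0.12,-0.13,0.06,0]]' >/dev/null;  python3 -c "from h import *;st()"
```

```text
t 11.38 pos [ 0.5198 -0.6935  0.3562] r 0.867 finger [-0.199 -0.275 -0.941] jaw [-0.98   0.064  0.188] q [-0.842  1.05   0.023 -0.367  1.965  2.177] F [ 0.3 -0.4  0.8]
t 12.38 pos [ 0.5328 -0.7263  0.3378] r 0.901 finger [-0.161 -0.322 -0.933] jaw [-0.987  0.053  0.152] q [-0.855  1.076  0.023 -0.357  1.877  2.177] F [ 0.9 -0.7  0.1]
t 12.75 pos [ 0.547  -0.7471  0.3361] r 0.926 finger [-0.124 -0.368 -0.922] jaw [-0.992  0.04   0.117] q [-0.858  1.083  0.023 -0.351  1.81   2.178] F [-0.5 -0.6 -0.2]
```

```bash
python3 -m inch '[[-1,0.04,-0.04,0.02,0],[-1,0.08,-0.09,0.04,0]]' >/dev/null; python3 -c "from h import *;st()";python3 -m inch '[[-1,0.04,-0.04,0.02,0],[-1,0.08,-0.09,0.04,0]]' >/dev/null;  python3 -c "from h import *;st()"; python3 -m inch '[[-1,0.04,-0.04,0.02,0],[-1,0.08,-0.09,0.04,0]]' >/dev/null;  python3 -c "from h import *;st()"
```

```text
t 13.0 pos [ 0.5609 -0.7654  0.3374] r 0.949 finger [-0.087 -0.41  -0.908] jaw [-0.996  0.025  0.084] q [-0.859  1.088  0.023 -0.346  1.747  2.179] F [-0.5 -0.3 -0.3]
t 13.25 pos [ 0.5749 -0.7836  0.3391] r 0.972 finger [-0.05  -0.452 -0.891] jaw [-0.999  0.01   0.051] q [-0.861  1.093  0.023 -0.341  1.684  2.18 ] F [ 0.2 -0.3  0.8]
t 13.5 pos [ 0.5888 -0.8017  0.3413] r 0.995 finger [-0.013 -0.491 -0.871] jaw [-1.    -0.008  0.019] q [-0.864  1.099  0.023 -0.336  1.619  2.18 ] F [ 0.2  0.1 -0.4]
```

The lean is now about 29° with the jaw axis level. Next I'll turn the lean to face the crate while staying high and clear.

```bash
python3 -m inch '[[-1,-0.02,0.04,0.01,0.1],[-1,-0.05,0.08,0.02,0.25],[-1,-0.08,0.13,0.03,0.43],[-1,-0.12,0.18,0.04,0.6],[-1,-0.15,0.23,0.05,0.78],[-1,-0.17,0.28,0.06,0.95],[-1,-0.19,0.32,0.06,1.13],[-1,-0.19,0.34,0.06,1.3]]'; python3 -c "from h import *;st()"; python3 -m inch '[[-1,0,0,0,0.15],[-1,0,0,0,0.32],[-1,0,0,0,0.5],[-1,0,0,0,0.68],[-1,0,0,0,0.86],[-1,0,0,0,1.04],[-1,0,0,0,1.2],[-1,0,0,0,1.3]]'; python3 -c "from h import *;st()"
```

```text
t: 14.5
tool_pos: [0.4044, -0.4781, 0.4006]
orientation: [-0.702, 1.013, -1.764]
force: [-1.0, -0.7, 0.3]
opening: 0.0929
t 14.5 pos [ 0.4044 -0.4781  0.4006] r 0.626 finger [ 0.447 -0.205 -0.871] jaw [-0.384 -0.923  0.021] q [-1.149 -0.253  1.616  0.336  1.387  0.814] F [-1.  -0.7  0.3]
t: 15.5
tool_pos: [0.4038, -0.4784, 0.4001]
orientation: [-1.022, 0.332, -0.608]
force: [0.5, -0.1, -0.2]
opening: 0.093
t 15.5 pos [ 0.4038 -0.4784  0.4001] r 0.626 finger [ 0.315  0.378 -0.87 ] jaw [ 0.789 -0.614  0.019] q [-1.216  0.355  0.989  0.494  2.02  -0.392] F [ 0.5 -0.1 -0.2]
```

```bash
python3 -m inch '[[-1,0.01,0.03,0,0.08],[-1,0.03,0.08,0,0.22],[-1,0.05,0.13,0,0.37],[-1,0.06,0.18,0,0.52],[-1,0.08,0.23,0,0.67],[-1,0.1,0.27,0,0.8],[-1,0.103,0.29,0,0.87],[-1,0.103,0.29,0,0.87]]'; python3 -c "from h import *;st()"; python3 -m inch '[[-1,0,0,-0.03,0],[-1,0,0,-0.08,0],[-1,0,0,-0.13,0],[-1,0,0,-0.18,0],[-1,0,0,-0.22,0],[-1,0,0,-0.25,0],[-1,0,0,-0.27,0],[-1,0,0,-0.27,0]]'; python3 - <<'E'
from h import *
st();b=cam('side');save(b,'s2.png')
im=cv2.resize(b['color'][100:290,100:360],None,fx=3,fy=3,interpolation=cv2.INTER_CUBIC);cv2.imwrite('pics/s2c.png',im[:,:,::-1])
E
```

```text
t: 16.5
tool_pos: [0.5071, -0.187, 0.4003]
orientation: [-1.05, -0.129, 0.182]
force: [0.0, 0.1, -1.0]
opening: 0.0928
t 16.5 pos [ 0.5071 -0.187   0.4003] r 0.54 finger [-0.087  0.485 -0.87 ] jaw [0.977 0.21  0.019] q [-0.679  0.27   1.091  0.395  2.148 -0.74 ] F [ 0.   0.1 -1. ]
t: 17.5
tool_pos: [0.506, -0.1873, 0.1291]
orientation: [-1.048, -0.126, 0.181]
force: [0.4, -0.6, -0.0]
opening: 0.0934
t 17.5 pos [ 0.506  -0.1873  0.1291] r 0.54 finger [-0.089  0.486 -0.869] jaw [0.978 0.208 0.017] q [-0.681  0.374  1.462  0.331  1.705 -0.917] F [ 0.4 -0.6 -0. ]
```

View pics/s2c.png

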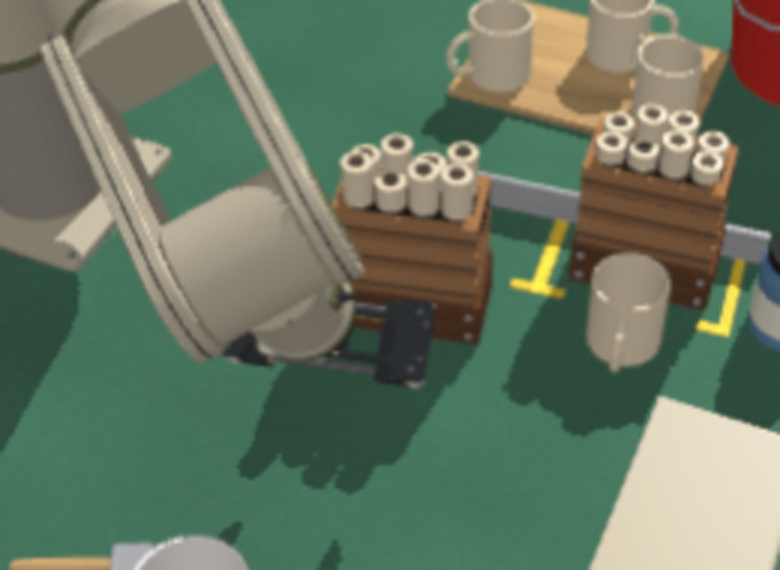

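```bash
python3 -m inch '[[-1,0,0.01,-0.03,0],[-1,0,0.03,-0.06,0],[-1,-0.002,0.05,-0.09,0],[-1,-0.004,0.07,-0.1,0],[-1,-0.005,0.09,-0.104,0],[-1,-0.006,0.105,-0.104,0],[-1,-0.006,0.112,-0.104,0],[-1,-0.006,0.112,-0.104,0]]'; python3 - <<'E'
from h import *
st();a=cam('top');b=cam('side')
im=np.hstack([cv2.resize(c['color'][y:y+150,x:x+110],None,fx=3.5,fy=3.5,interpolation=cv2.INTER_CUBIC) for c,x,y in((a,190,150),(b,190,100))]);cv2.imwrite('pics/n3.png',im[:,:,::-1])
E
```

```text
t: 18.55
tool_pos: [0.5014, -0.0756, 0.0273]
orientation: [-1.05, -0.129, 0.181]
force: [0.8, -0.1, -0.9]
opening: 0.0928
t 18.55 pos [ 0.5014 -0.0756  0.0273] r 0.507 finger [-0.086  0.485 -0.871] jaw [0.978 0.209 0.02 ] q [-0.537  0.353  1.694  0.384  1.457 -0.868] F [ 0.8 -0.1 -0.9]
```

View pics/n3.png

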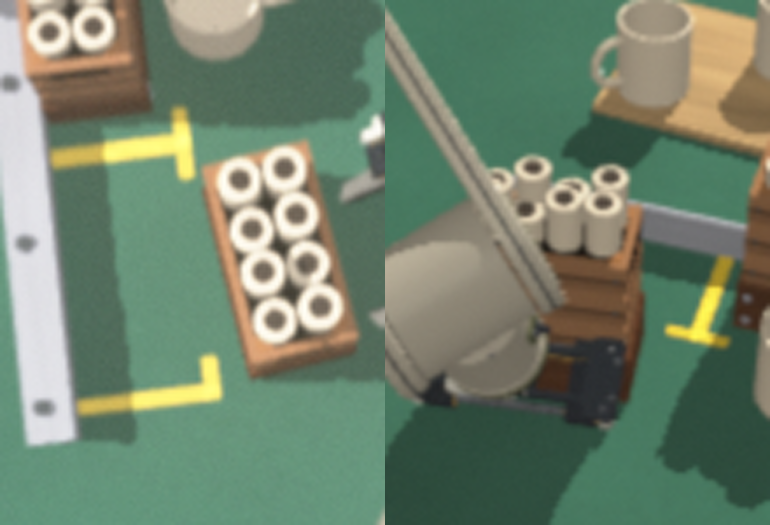

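```bash
python3 -m inch '[[-1,0,0.006,0,0],[-1,0,0.012,0,0],[-1,0,0.018,0,0],[-1,0,0.023,0,0],[-1,0,0.028,0,0],[-1,0,0.033,0,0],[-1,0,0.038,0,0],[-1,0,0.042,0,0]]'; python3 -c "from h import *;st()"
```

```text
t: 19.65
tool_pos: [0.5022, -0.0371, 0.027]
orientation: [-1.056, -0.13, 0.179]
force: [-1.0, -14.6, -0.5]
opening: 0.0934
t 19.65 pos [ 0.5022 -0.0371  0.027 ] r 0.504 finger [-0.084  0.48  -0.873] jaw [0.978 0.208 0.02 ] q [-0.477  0.313  1.743  0.403  1.424 -0.82 ] F [ -1.  -14.6  -0.5]
```

```bash
python3 -m inch '[[-1,0,0.007,0,-0.01],[-1,0,0.014,0,-0.03],[-1,0,0.021,0,-0.05],[-1,0,0.028,0,-0.07],[-1,0,0.035,0,-0.09],[-1,0,0.042,0,-0.11],[-1,0,0.049,0,-0.115],[-1,0,0.056,0,-0.115]]'; python3 - <<'E'
from h import *
st();a=cam('top');b=cam('side');np.save('top4.npy',a,allow_pickle=True);np.save('side4.npy',b,allow_pickle=True)
im=np.hstack([cv2.resize(c['color'][y:y+150,x:x+110],None,fx=3.5,fy=3.5,interpolation=cv2.INTER_CUBIC) for c,x,y in((a,185,150),(b,190,100))]);cv2.imwrite('pics/n4.png',im[:,:,::-1])
E
```

```text
t: 20.65
tool_pos: [0.5031, 0.0161, 0.027]
orientation: [-1.067, -0.07, 0.073]
force: [0.2, -14.5, 0.2]
opening: 0.093
t 20.65 pos [0.5031 0.0161 0.027 ] r 0.503 finger [-0.026  0.481 -0.876] jaw [0.995 0.094 0.022] q [-0.407  0.222  1.851  0.46   1.335 -0.677] F [  0.2 -14.5   0.2]
```

View pics/n4.png

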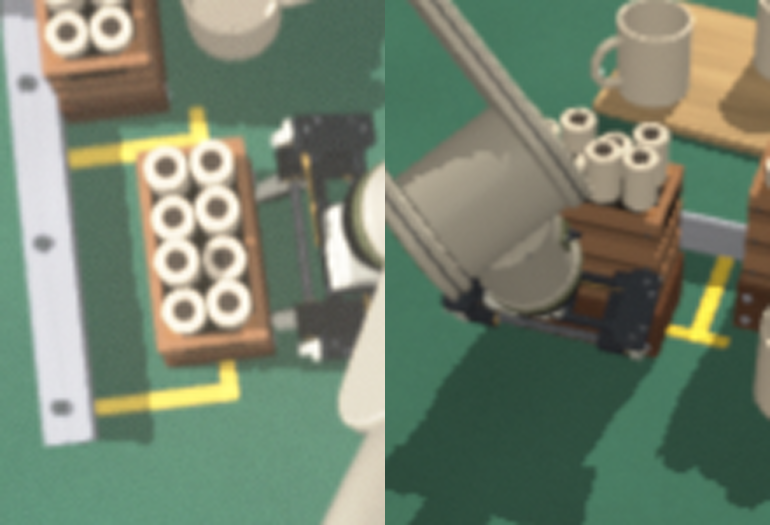

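```bash
python3 - <<'E'
from h import *
a=np.load('top4.npy',allow_pickle=True).item()
tp=lambda P:(np.array(P,float)+.5)/3.5-.5+[185,150]
p=ray(a,tp([(137,154),(243,139),(271,345),(163,354)]),.175)[:,:2]
print(p.round(4),p.mean(0),np.degrees(np.arctan2(*(p[0]-p[3])[::-1])),np.degrees(np.arctan2(*(p[1]-p[2])[::-1])))
r=ray(a,tp([(40,135),(76,440),(64,165),(94,437)]),.045)[:,:2];print('rail',r.round(4),[np.degrees(np.arctan2(*(r[i]-r[i+1])[::-1])) for i in(0,2)])
O=np.array([.4895,.177]);ex=np.array([-.094,.9956]);ey=np.array([-.9956,-.094]);d=p.mean(0)-O;print('bay',d@ex,d@ey)
E
```

```text
[[0.5668 0.1121]
 [0.5757 0.0324]
 [0.4211 0.0161]
 [0.4168 0.0957]] [0.49510926 0.06404226] 6.249040428536543 6.010077370790276
rail [[0.6094 0.2041]
 [0.3568 0.1772]
 [0.5834 0.1842]
 [0.3589 0.1625]] [np.float64(6.05789362824148), np.float64(5.5042003588382)]
bay -0.11298799432555992 0.0050334432900426464
```

```bash
python3 -m inch '[[-1,0,0.007,0,0],[-1,0,0.014,0,0],[-1,0,0.021,0,0],[-1,0,0.028,0,0],[-1,0,0.035,0,0],[-1,0,0.042,0,0],[-1,0,0.048,0,0],[-1,0,0.052,0,0]]'; python3 -m inch '[[-1,0,0.003,0,0],[-1,0,0.006,0,0],[-1,0,0.008,0,0]]';python3 -c "from h import *;st()"
```

```text
t: 21.75
tool_pos: [0.5041, 0.0665, 0.027]
orientation: [-1.071, -0.072, 0.072]
force: [-0.3, -15.1, 1.4]
opening: 0.0931
t: 22.12
tool_pos: [0.5048, 0.0718, 0.027]
orientation: [-1.076, -0.072, 0.071]
force: [-1.4, -15.5, 1.8]
opening: 0.0933
t 22.12 pos [0.5048 0.0718 0.027 ] r 0.51 finger [-0.022  0.473 -0.881] jaw [0.995 0.093 0.025] q [-0.303  0.183  1.893  0.483  1.283 -0.593] F [ -1.4 -15.5   1.8]
```

Not at the rail yet; I'll go on in small steps until the force rises.

```bash
python3 -m inch '[[-1,0,0.003,0,0],[-1,0,0.006,0,0],[-1,0,0.008,0,0]]'; python3 -m inch '[[-1,0,0.003,0,0],[-1,0,0.006,0,0]]';python3 -c "from h import *;st()"
```

```text
t: 22.5
tool_pos: [0.5055, 0.0771, 0.0271]
orientation: [-1.081, -0.074, 0.07]
force: [-1.9, -16.2, 2.7]
opening: 0.0927
t: 22.75
tool_pos: [0.506, 0.0803, 0.027]
orientation: [-1.086, -0.074, 0.069]
force: [-2.3, -16.3, 2.7]
opening: 0.0927
t 22.75 pos [0.506  0.0803 0.027 ] r 0.512 finger [-0.019  0.464 -0.885] jaw [0.995 0.092 0.027] q [-0.281  0.174  1.898  0.48   1.269 -0.572] F [ -2.3 -16.3   2.7]
```

```bash
python3 -m inch '[[-1,0,0.003,0,0],[-1,0,0.006,0,0]]';python3 -m inch '[[-1,0,0.003,0,0],[-1,0,0.006,0,0]]'; python3 - <<'E'
from h import *
st();a=cam('top');np.save('top5.npy',a,allow_pickle=True)
im=cv2.resize(a['color'][150:290,170:300],None,fx=4,fy=4,interpolation=cv2.INTER_CUBIC);cv2.imwrite('pics/n5.png',im[:,:,::-1])
E
```

```text
t: 23.0
tool_pos: [0.5064, 0.0823, 0.0269]
orientation: [-1.093, -0.075, 0.069]
force: [-7.7, -34.7, 11.3]
opening: 0.0933
t: 23.25
tool_pos: [0.5066, 0.0826, 0.0268]
orientation: [-1.104, -0.076, 0.069]
force: [-13.5, -45.1, 16.8]
opening: 0.0931
t 23.25 pos [0.5066 0.0826 0.0268] r 0.513 finger [-0.018  0.449 -0.894] jaw [0.995 0.094 0.027] q [-0.266  0.166  1.902  0.467  1.259 -0.554] F [-13.5 -45.1  16.8]
```

View pics/n5.png

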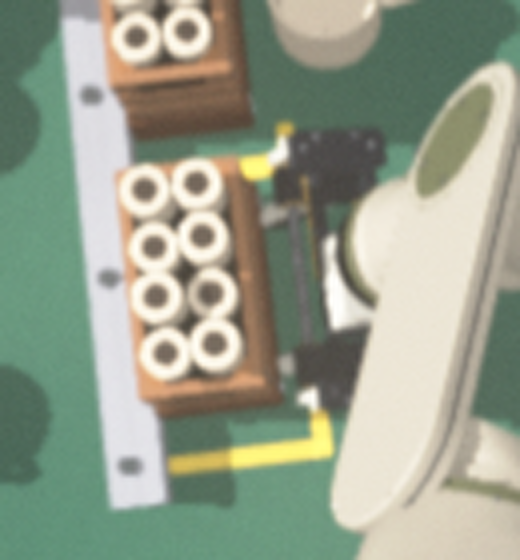

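The crate has stopped at the rail: the force rose from 16 to 45 N while the tip stood still. I'll back straight off and then measure.

```bash
python3 -m inch '[[-1,0,-0.005,0,0],[-1,0,-0.015,0,0],[-1,0,-0.03,0,0],[-1,0,-0.055,0,0],[-1,0,-0.09,0,0],[-1,0.0,-0.13,0.01,0],[-1,0,-0.17,0.04,0],[-1,0,-0.19,0.05,0]]'; python3 -m inch '[[-1,0,-0.02,0.05,0],[-1,0,-0.05,0.1,0],[-1,0,-0.08,0.15,0],[-1,0,-0.1,0.18,0],[-1,0,-0.1,0.18,0]]'; python3 - <<'E'
from h import *
st();a=cam('top');b=cam('side');np.save('top6.npy',a,allow_pickle=True);np.save('side6.npy',b,allow_pickle=True)
im=np.hstack([cv2.resize(a['color'][150:290,170:265],None,fx=4,fy=4,interpolation=cv2.INTER_CUBIC),cv2.resize(b['color'][110:250,225:320],None,fx=4,fy=4,interpolation=cv2.INTER_CUBIC)]);cv2.imwrite('pics/n6.png',im[:,:,::-1])
E
```

```text
t: 24.3
tool_pos: [0.5076, -0.1102, 0.0784]
orientation: [-1.105, -0.077, 0.066]
force: [0.1, 0.8, 0.1]
opening: 0.0929
t: 24.92
tool_pos: [0.5086, -0.2118, 0.2603]
orientation: [-1.108, -0.08, 0.064]
force: [0.5, 0.3, -0.3]
opening: 0.0931
t 24.93 pos [ 0.5086 -0.2118  0.2603] r 0.551 finger [-0.011  0.445 -0.896] jaw [0.995 0.091 0.033] q [-0.718  0.232  1.37   0.348  1.847 -0.773] F [ 0.5  0.3 -0.3]
```

View pics/n6.png

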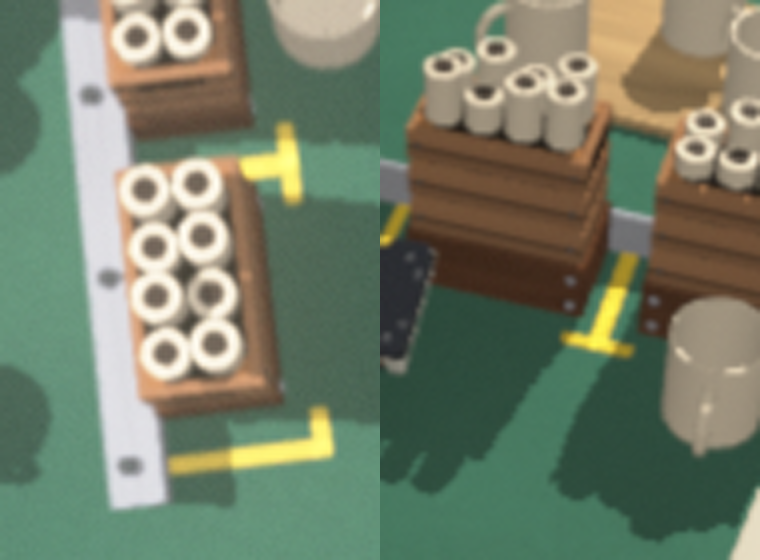

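```bash
python3 - <<'E'
from h import *
a=np.load('top6.npy',allow_pickle=True).item();b=np.load('side6.npy',allow_pickle=True).item()
tp=lambda P:(np.array(P,float)+.5)/4-.5+[170,150]
sp=lambda P:(np.array(P,float)-[380,0]+.5)/4-.5+[225,110]
O=np.array([.4895,.177]);ex=np.array([-.094,.9956]);ey=np.array([-.9956,-.094])
bay=lambda P:np.c_[(P[:,:2]-O)@ex,(P[:,:2]-O)@ey].round(4)
p=ray(a,tp([(116,173),(235,158),(265,379),(142,401)]),.175);print('rim',bay(p).tolist(),bay(p).mean(0),[np.degrees(np.arctan2(*(p[i]-p[j])[1::-1])) for i,j in((0,3),(1,2))])
print('board bottom far-right corner, side',bay(ray(b,sp([(583,314)]),0)),'top',bay(ray(a,tp([(283,404)]),0)))
r=ray(a,tp([(131,140),(168,500)]),.045);print('rail',bay(r).tolist())
E
```

```text
rim [[-0.0063, -0.0813], [-0.0852, -0.0813], [-0.088, 0.0651], [-0.0074, 0.0695]] [-0.046725 -0.007   ] [np.float64(5.838295915947689), np.float64(6.4800609826273625)]
board bottom far-right corner, side [[-0.0821 -0.0843]] top [[-0.0894  0.0712]]
rail [[-0.0038, -0.1302], [-0.0024, 0.1318]]
```

The crate measures x about -0.047, y about -0.007, with less than 1° of skew, and the robot is clear. Handing in.

```bash
python3 -c "from h import *;print(robot.close_job())"
```

```text
the job is handed in; nothing more can be done
None
```

The crate is home in the free bay against the rail, the arm has backed clear, and the job is handed in at about 25 s of the 58 s. No verdict was reported.

**Tilting the tool:** With the tool vertical, the gripper body would have hit the upper slats. Moves have no tilt command, so I sent the arm to out-of-reach targets, high and clear of everything. That left the tool leaning about 29°, so only the two fingertips met the bottom board.

**Pushing:** The tips met the board about 30 mm above the bench and slid the crate with about 15 N. I turned it 6.6° during the push, then pressed until it stopped at the rail, where the push rose to 45 N.

**Last checks, from both cameras after backing off:**

| Check | Measured | Allowed |
|---|---|---|
| x in the bay | about -0.047 m | -0.055 to -0.035 m |
| y in the bay | about -0.007 m | ±0.023 m |
| Skew to the rail | about 0.5° (my corner points spread by 0.6°) | 3.4° |

- **Upright and clear:** The crate looks upright, and the wrist force read near zero after backing off. The other crate and mug3 looked unmoved in the pictures. I did not measure those or the remaining objects, but the arm passed well clear of them.
- **Disagreement:** My first reading of the rail's position from the side view was 10 to 15 mm further back than from the top view, because I had picked the wrong edges. I used the top view, and the point where the crate stopped agreed with it.
- **Force spike:** The force reading reached about 74 N once when the arm came to a stop at full stretch in free air, below the 120 N limit. I moved more slowly after that.

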